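# Hang a display mount on a slotted bench post and lock it

### The arm

A 7-joint arm with a two-finger parallel gripper is mounted at the origin on the work surface. World frame = base frame: x ahead of the robot, y to its left, z up, the work surface at z = 0. Lengths are in m, angles in rad, forces in N, time in s.
With the tool pointing down it reaches from about 0.425 to 0.8 m from the base axis. Payload 8.3 kg.
Tool frame: the origin (TCP) lies at the very end of the fingers, on their centre line; the grasp point (between the pads) lies 19 mm behind it (env.grip_depth is the distance from the TCP to the grasp point, in m); z points along the fingers, y is the line along which they close (so a half turn about z gives the same grasp; the last joint's range is limited). The gripper opens to 85 mm and grips with 20 to 120 N. Pads are 22 mm wide; open, the fingers measure 114 mm over their backs; the gripper's body (76 mm by 85 mm) begins 54 mm behind the grasp point. The pads swing forward as they close: fully open they stand 13 mm farther back than shut.
Start: joints at [1.171, 0.383, 0.016, 1.37, -0.006, 1.388, -0.046], TCP at [0.207, -0.59, 0.231] pointing down, gripper open.
Joint ranges: [-2.95, 2.95], [-0.25, 2.06], [-1.52, 1.56], [0.18, 2.33], [-1.44, 4.58], [0.02, 2.06], [-3.01, 3.01]. Speed limits (rad/s): [2.39, 2.39, 3.01, 3.01, 3.14, 3.14, 3.14].

### API

Orientations are given as a unit quaternion [x, y, z, w].
In Python, from rig import env, vision, sensors gives the robot as it stands. The module is installed in compiled form; this text tells all that it offers. Calls block until the motion is done:
- env.move_to(position, orientation): joint-space move of the TCP to a pose.
- env.line_to(position, frame=None, v=0.15, threshold=None): straight line of the TCP; frame=None keeps the orientation; v is the mean speed in m/s. With threshold (N) it stops when the force on the tool has changed by that much, and returns True; else False.
- env.goto_joints(angles): joint-space move.
- env.open_gripper() and env.grasp(squeeze=None): open the fingers fully, or close them until they stop; squeeze is the grip in N (None keeps the last).
- env.wait(seconds).
- env.solve_ik(position, orientation): joint angles nearest the present ones, or None.
- vision.camera(name): name is "scene" or "side" or "wrist"; returns (picture, depth): 400x640x3 uint8, red, green, blue; 400x640 float32, m along the optical axis (not along the pixel's ray), 0 where there is no reading.
- vision.camera_info(name): a dict with "fovy" (degrees; the focal length in pixels is half the picture's height over the tangent of half this angle, whatever the lens; pixels are square), "cx", "cy" (the principal point, pixels), "dist" ([k1, k2, p1, p2, k3] as OpenCV has them; the pictures are not rectified), "pose" (4x4, takes a point from camera to world coordinates). Camera axes: x right, y down, z forward; pixel columns grow to the right and rows downward; lengths in m; the calibration is good to about 2 mm. A picture is of the moment at which its call begins: read the wrist's pose just before it. camera_info takes no time and is no camera call; for the wrist camera it gives the pose at the moment of the call.
A pose or a line that the arm cannot do raises env.IKError and nothing moves.
- env.job_done(): hands the job in; it is judged then, once.
Readings, each from a call of its own:
- sensors.read_t(): time.
- sensors.read_joint_pos(): joint angles.
- sensors.read_qvel(): joint speeds.
- sensors.read_joint_torque(): joint torques, N m.
- sensors.read_position(): TCP position.
- sensors.read_tcp_rot(): TCP orientation.
- sensors.read_ft_force(): force on the tool from outside, world axes, zero at the start.
- sensors.read_wrist_torque(): the same for the moment, N m.
- sensors.read_width(): opening from 0.0 (shut) to 1.0 (fully open).
- sensors.read_grip_force(): force on a finger pad.
Only numpy, scipy, OpenCV 4.12 (cv2) and the standard library are available. Lean on these libraries where they do the work, as an engineer would, in place of code of your own. Each camera call takes 0.05 s, during which the arm holds its last target. There are 200 camera calls.

### The job

Hang the blue display mount on the slotted post: press its hooks into the upper two rows of slots, push it straight down until it is fully home, and let go. Then swing the red keeper down over the top of its hook plate until it lies flat; it should swing freely over the plate, so do not force it down on a mount that is not fully seated. Leave the carton, beaker, screwdriver and green box where they are.

Things in the scene. Friction and masses are not known exactly. Their poses are not given: they have to be found in the camera images.
- mount_center (a point): Blue display mount standing on the bench (about 0.45 kg): centre and balance point of its arm, a level bar 20 mm wide, 26 mm tall, 114 mm long, to grip from above across its width (its y). z up, x towards the steel hooks. Underside 55 mm below, top 45 mm above this point. Hook plate x = 57..63 mm, 56 mm wide; four-lobed display plate x = -63..-58 mm, 100 mm wide.
- mount_hooks (a point): Middle of the hook plate's outer face, at arm height, 63 mm along x from mount_center (same axes). Four hooks stand 12 mm out of the face, 8 mm wide, at y = +-15 mm: an upper pair and one 50 mm lower. Each is a tongue 8 mm tall (undersides 16 mm above and 34 mm below this point); its last 6.5 mm has a lip reaching 8 mm farther down.
- post: Slotted aluminium post on a steel foot, fixed. Origin at bench level under the middle of its front face; z up, x points into the post, so the front looks to -x. 60 mm wide, 34 mm deep, 224 mm tall, hollow, front wall 4 mm thick. Foot x = -45..80 mm, 130 mm wide, 12 mm tall. Three rows of two slots at y = +-15 mm, each 14 mm wide, 24 mm tall, lower edges 95, 145, 195 mm up.
- post_seat (a point): Where mount_center is when the mount hangs fully home in the two upper rows: 63 mm before the front face, mid-line, 179 mm above the bench; axes as post, which the mount's axes then match. Tongues rest on the slots' lower edges. With the mount 12 mm higher the hooks stand mid-height in the slots (4 mm spare above and below, 3 mm each side), so it drops 12 mm to engage.
- keeper (a joint): Angle of the red keeper flap hinged on top of the post: 0 = closed, lying flat and pointing forward (-x of the post) over the hook plate's top with 2 mm to spare when the mount is fully home; about 1.57 = standing straight up; 2.0 = stop, leaning back. It stays where it is left (about 1 to 2 N at its edge moves it). It starts open.
- keeper_edge (a point): Middle of the keeper flap's free edge. Flap 40 mm from hinge to this edge, 38 mm wide, 4 mm thick. The hinge axis lies along the post's y, at x = 12 mm behind the front face, 228 mm above the bench; when closed this point is 28 mm in front of the front face, 228 mm above the bench.
- carton: Bystander: yellow and dark blue carton lying flat, 50 x 150 x 35 mm; origin at the centre of its underside.
- beaker: Bystander: glass beaker 70 mm across, 90 mm tall; origin at the centre of its underside.
- driver: Bystander: screwdriver lying on the bench; origin under its middle.
- tissues: Bystander: green box 110 x 110 x 80 mm; origin at the centre of its underside.
Mind the look-alikes: they are no part of the job. Of the things like the post, leave any that is brown, orange or turquoise; of the rest the larger one is meant.

How it is judged:
By the outcome, as a careful person would: the job done as asked, in the order asked, and still so for the second after the job is handed in, with the robot touching nothing.
It also fails if it takes over 54 s, if anything falls off the work surface, if the arm or the gripper's body presses on something with over 40 N, if the wrist force passes 120 N, or if a joint passes its speed limit or range.

## Working session

There is one attempt and no reset: what is moved stays moved. The work goes in short steps, each a Python script; the robot and the scene stay as the last script left them, time stands still between calls to the robot, and variables do not carry over. Pictures are saved under pics/ and viewed, at most 10 in all, crops included, and the job is handed in when it is done.

```bash
mkdir -p pics; cat > h.py <<'E'
import numpy as np, cv2
from rig import env, vision, sensors
from scipy.spatial.transform import Rotation as R
def info(n):
    c=vision.camera_info(n); f=200/np.tan(np.radians(c["fovy"])/2)
    return np.array([[f,0,c["cx"]],[0,f,c["cy"]],[0,0,1]]),np.array(c["dist"],float),np.array(c["pose"])
def cloud(n):
    """picture, world xyz per pixel (nan without depth), depth"""
    K,d,P=info(n); im,z=vision.camera(n)
    v,u=np.mgrid[0:400,0:640]
    r=cv2.undistortPoints(np.stack([u,v],-1).reshape(-1,1,2).astype(np.float64),K,d).reshape(400,640,2)
    zz=np.where(z>0,z,np.nan)
    X=np.dstack([r[...,0]*zz,r[...,1]*zz,zz])@P[:3,:3].T+P[:3,3]
    return im,X,z
def save(n,im): cv2.imwrite("pics/"+n,im[...,::-1])
E
python3 - <<'E'
from h import *
for n in ("scene","side","wrist"):
    im,X,z=cloud(n); save(n+"0.png",im); np.savez("pics/%s0.npz"%n,im=im,X=X)
    K,d,P=info(n); print(n,P[:3,3].round(3),P[:3,2].round(2),K[0,0].round(1),d)
print(sensors.read_t(),sensors.read_tcp_rot(),sensors.read_position())
E
```

```text
scene [ 1.557 -0.768  1.232] [-0.6   0.49 -0.63] 501.7 [-0.10833477  0.          0.          0.          0.        ]
side [0.453 0.886 1.109] [ 0.08 -0.66 -0.75] 373.8 [-0.0135881  0.         0.         0.         0.       ]
wrist [ 0.269 -0.568  0.372] [-0.25 -0.08 -0.96] 288.1 [-0.04585215  0.          0.          0.          0.        ]
0.15 [ 9.85845470e-01  1.67654933e-01 -1.14135771e-04 -7.21341648e-04] [ 0.20650648 -0.58950577  0.23052102]
```

View pics/scene0.png

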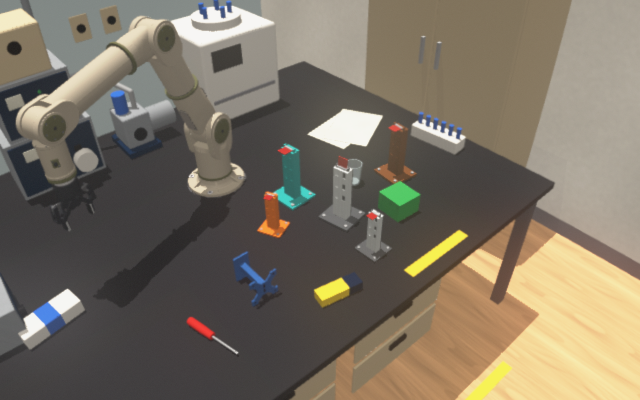

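View pics/side0.png

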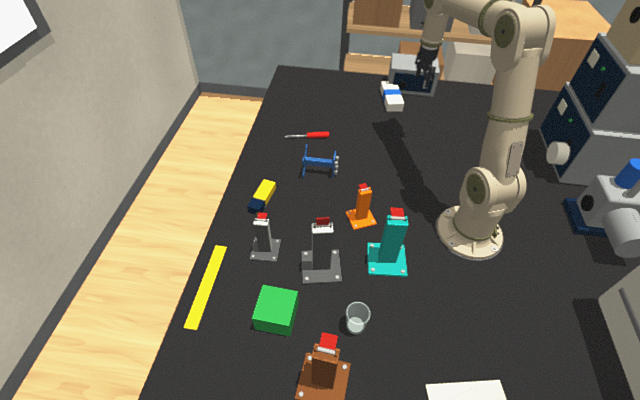

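Scene view: the post look-alikes are teal (290,175), orange (272,213), brown (397,155), small grey (374,235) and large grey (343,195). The large grey one fits, because the colours are excluded and it is the larger of the two left. The blue mount is at (257,277). I'll confirm with an enlarged crop and measure from the clouds.

```bash
python3 - <<'E'
from h import *
S=np.load("pics/scene0.npz");D=np.load("pics/side0.npz")
a=cv2.resize(S["im"][145:305,220:400],None,fx=3.3,fy=3.3,interpolation=cv2.INTER_CUBIC)
b=cv2.resize(D["im"][140:290,240:350],None,fx=2,fy=3.52)[:a.shape[0]]
b=cv2.resize(D["im"][140:290,240:350],None,fx=1.82,fy=1.82,interpolation=cv2.INTER_CUBIC)
c=np.zeros((a.shape[0],a.shape[1]+b.shape[1],3),np.uint8);c[:,:a.shape[1]]=a;c[:b.shape[0],a.shape[1]:]=b
print(c.shape);save("crop1.png",c)
for n,Z,box in(("scene",S,(220,145,400,305)),("side",D,(230,120,350,290))):
    im,X=Z["im"].astype(int),Z["X"]; m=np.zeros((400,640),bool);m[box[1]:box[3],box[0]:box[2]]=1
    r,g,bl=im[...,0],im[...,1],im[...,2]
    blue=m&(bl>1.6*r)&(bl>1.3*g)&(bl>60)&(X[...,2]>.01)
    P=X[blue]; print(n,"blue",len(P),np.nanmedian(P,0).round(3),np.nanpercentile(P,[2,98],axis=0).round(3).tolist())
    grey=m&(abs(r-g)<14)&(abs(bl-g)<16)&(X[...,2]>.03)&(r>60)
    k,l,st,ce=cv2.connectedComponentsWithStats(grey.astype(np.uint8))
    for i in range(1,k):
        if st[i,4]>80:
            P=X[l==i]; print(n,"grey",st[i].tolist(),np.nanmedian(P,0).round(3),np.nanpercentile(P,[2,98],axis=0).round(3).tolist())
E
```

```text
(528, 794, 3)
scene blue 764 [ 0.606 -0.233  0.066] [[0.529, -0.271, 0.015], [0.656, -0.184, 0.1]]
scene grey [220, 145, 13, 37, 356] [0.064 0.016 0.114] [[0.041, -0.014, 0.032], [0.075, 0.058, 0.186]]
scene grey [333, 159, 29, 57, 1079] [0.521 0.218 0.116] [[0.361, 0.204, 0.036], [0.553, 0.442, 0.229]]
scene grey [366, 210, 17, 39, 438] [0.732 0.179 0.098] [[0.699, 0.172, 0.033], [0.746, 0.2, 0.168]]
side blue 432 [ 0.632 -0.214  0.056] [[0.529, -0.254, 0.025], [0.819, 0.038, 0.101]]
side grey [254, 218, 18, 31, 173] [0.704 0.194 0.16 ] [[0.698, 0.178, 0.041], [0.741, 0.204, 0.173]]
side grey [312, 222, 21, 42, 227] [0.526 0.234 0.224] [[0.491, 0.219, 0.051], [0.551, 0.251, 0.236]]
```

View pics/crop1.png

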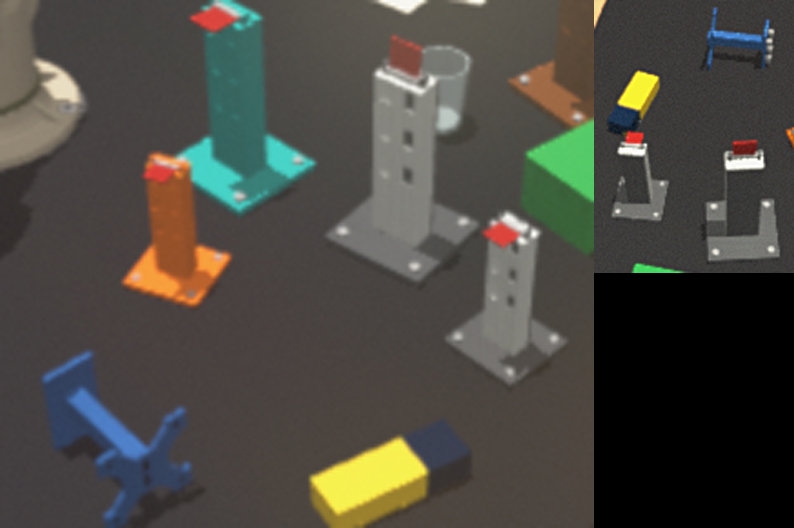

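The crop confirms it. The large grey post (crop 405,160) shows its slotted front towards the camera's left (about world -y), with the keeper upright. The mount's hook plate is at crop (70,400), with its hooks pointing about world -x. Next come coarse fits.

```bash
cat > fit.py <<'E'
from h import *
def post_fit(P):
    """P: grey points near post. front-plane + side-plane fits with z up; returns yaw, front offset"""
    P=P[np.isfinite(P).all(1)]
    F=P[(P[:,2]>.04)&(P[:,2]<.222)]
    best=None
    rng=np.random.default_rng(0)
    for _ in range(600):                      # vertical plane RANSAC: n=(cos,sin)
        a,b=F[rng.integers(len(F),size=2)]; d=(b-a)[:2]
        if np.hypot(*d)<.015: continue
        n=np.array([-d[1],d[0]])/np.hypot(*d); 
        if n[1]<0:n=-n
        if n[1]<.8: continue
        k=abs((F[:,:2]-a[:2])@n)<.0025
        if best is None or k.sum()>best.sum(): best=k
    for _ in range(3):
        Q=F[best,:2]; c=Q.mean(0); n=np.linalg.svd(Q-c,full_matrices=0)[2][1]; n*=np.sign(n[1])
        best=abs((F[:,:2]-c)@n)<.003
    Q=F[best]; s=(Q[:,:2]-c)@(n2:=np.array([-n[1],n[0]]))   # post +y
    return n,n@c,n2,s+n2@c,Q,((F[best,:2]-c)@n).std()
E
python3 - <<'E'
from fit import *
S=np.load("pics/scene0.npz");D=np.load("pics/side0.npz")
for n,Z in(("scene",S),("side",D)):
    im,X=Z["im"].astype(int),Z["X"]; r,g,b=[im[...,i] for i in range(3)]
    near=(abs(X[...,0]-.52)<.06)&(abs(X[...,1]-.22)<.06)
    if n=="scene":
        nn,o,n2,s,Q,sd=post_fit(X[near&(abs(r-g)<20)&(abs(b-g)<25)])
        print("post n",nn.round(4),"off",o.round(4),"yaw",np.degrees(np.arctan2(nn[1],nn[0])).round(2),"s pct",np.percentile(s,[0,1,3,50,97,99,100]).round(4),"n",len(s),"sd",sd)
    T=X[near&(abs(r-g)<20)&(abs(X[...,2]-.224)<.004)]
    if len(T)>10:
        rect=cv2.minAreaRect((T[:,:2]*1000).astype(np.float32)); print(n,"top",len(T),np.median(T[:,2]).round(4),rect)
    red=near&(r>1.8*g)&(r>60)&(X[...,2]>.2); print(n,"red",red.sum(),np.nanmedian(X[red],0).round(3),np.nanpercentile(X[red],[3,97],axis=0).round(3).tolist())
    bl=(b>1.6*r)&(b>1.25*g)&(b>50)&(abs(X[...,0]-.6)<.1)&(abs(X[...,1]+.22)<.08)&(X[...,2]>.01)
    P=X[bl]; bar=P[(abs(P[:,2]-.068)<.006)]
    c=np.median(bar[:,:2],0); k=np.hypot(*(bar[:,:2]-c).T)<.045; Q=bar[k,:2]
    d=np.linalg.svd(Q-Q.mean(0),full_matrices=0)[2][0]; d*=-np.sign(d[0])
    print(n,"bar z",np.median(bar[k,2]).round(4),"mid",Q.mean(0).round(4),"yaw",np.degrees(np.arctan2(d[1],d[0])).round(2))
    t=P[:,:2]@d; print("  ext along",np.percentile(t,[1,99]).round(4),"centre along",(np.percentile(t,[1,99]).mean()).round(4), "mid lateral",(Q.mean(0)@[-d[1],d[0]]).round(4))
    ok=np.isfinite(X).all(2)&(X[...,2]>.03)&(X[...,0]>.35)&(X[...,0]<.9)&(abs(X[...,1])<.4)
    for nm,m in (("teal",(g>1.8*r)&(b>1.5*r)),("orange",(r>1.5*g)&(g>1.3*b)&(X[...,1]<.25)),("yellow",(r>120)&(g>100)&(b<80))):
        q=X[ok&m]; 
        if len(q)>20: print("  ",nm,np.percentile(q,[3,97],axis=0).round(3).tolist())
E
```

```text
post n [-0.198   0.9802] off 0.1026 yaw 101.42 s pct [-0.589  -0.5859 -0.5847 -0.556  -0.5255 -0.5243 -0.5237] n 370 sd 0.0016090943323677034
scene top 58 0.2242 ((521.234619140625, 222.6287841796875), (61.580780029296875, 32.08108139038086), 12.743440628051758)
scene red 5 [0.524 0.229 0.266] [[0.51, 0.22, 0.262], [0.53, 0.231, 0.27]]
scene bar z 0.0667 mid [ 0.5925 -0.2286] yaw -178.58
  ext along [-0.6505 -0.5218] centre along -0.5862 mid lateral 0.2432
   orange [[0.383, -0.025, 0.033], [0.425, 0.012, 0.157]]
   yellow [[0.411, -0.112, 0.031], [0.815, -0.001, 0.154]]
side top 136 0.2242 ((520.9564208984375, 231.02325439453125), (59.45603942871094, 37.12678909301758), 7.289348602294922)
side red 97 [0.519 0.228 0.255] [[0.503, 0.223, 0.235], [0.539, 0.232, 0.269]]
side bar z 0.0679 mid [ 0.5902 -0.2226] yaw 178.88
  ext along [-0.6572 -0.5314] centre along -0.5943 mid lateral 0.211
   teal [[0.53, -0.243, 0.032], [0.815, 0.372, 0.1]]
   orange [[0.379, -0.005, 0.034], [0.514, 0.224, 0.241]]
   yellow [[0.384, -0.104, 0.031], [0.809, 0.009, 0.157]]
```

```bash
cat >> h.py <<'E'
def down(yaw,tilt=0):
    """tool pointing down, tool x at world angle yaw (rad); tilt swings the tip towards -tool x"""
    return (R.from_euler("z",yaw)*R.from_euler("x",np.pi)*R.from_euler("y",-tilt)).as_quat()
E
python3 - <<'E'
from h import *
K,d,P=info("wrist"); T=np.eye(4);T[:3,:3]=R.from_quat(sensors.read_tcp_rot()).as_matrix();T[:3,3]=sensors.read_position()
H=np.linalg.inv(T)@P; np.save("H.npy",H); print(H.round(3))
for y1,y2 in((0,-79),(180,101)):
    for nm,p,y in(("mnt",[.592,-.225,.036],y1),("mnthi",[.592,-.225,.3],y1),("pre",[.54,.11,.19],y2),("seat",[.537,.148,.16],y2),("keep",[.51,.27,.25],y2)):
        q=env.solve_ik(np.array(p),down(np.radians(y))); print(y1,nm,None if q is None else np.round(q,2))
n=np.array([-.198,.98]); c=np.array([.524,.21])
for y in(-79,101):
  for t in(30,40,50,-30,-40):
    for dist in(.12,.17):
      q_=down(np.radians(y),np.radians(t)); M=R.from_quat(q_).as_matrix(); zc=(M@H[:3,:3])[:,2]
      if zc[:2]@n<.3: continue
      cam=np.r_[c,.17]-zc*(dist+.16); tcp=cam-M@H[:3,3]
      q=env.solve_ik(tcp,q_); print(y,t,dist,"cam",cam.round(3),"tcp",tcp.round(3),None if q is None else np.round(q,2))
E
```

```text
[[ 0.    -0.965 -0.263  0.066]
 [ 1.     0.    -0.001  0.001]
 [ 0.001 -0.263  0.965 -0.142]
 [ 0.     0.     0.     1.   ]]
0 mnt [ 0.48  0.57 -0.23  1.56  0.15  1.03 -1.36]
0 mnthi [ 0.49  0.4  -0.26  1.21  0.1   1.55 -1.32]
0 pre [-1.22  0.58  1.37  1.68 -0.58  1.37 -2.71]
0 seat [ 0.58  0.62 -1.28  1.63  0.6   1.36  2.55]
0 keep [ 0.32  0.57 -1.28  1.44  0.54  1.53  2.4 ]
180 mnt [ 0.71  0.63 -0.56  1.55  0.37  1.07  1.63]
180 mnthi [ 0.71  0.45 -0.61  1.19  0.25  1.57  1.72]
180 pre [ 0.48  0.39 -0.94  1.61  0.33  1.31 -0.32]
180 seat [ 0.45  0.47 -1.01  1.63  0.41  1.28 -0.45]
180 keep [ 0.33  0.6  -1.33  1.44  0.58  1.55 -0.77]
-79 30 0.12 cam [0.562 0.015 0.367] tcp [0.538 0.141 0.277] [ 0.25  0.29 -0.3   1.51 -0.44  1.45 -2.92]
-79 30 0.17 cam [ 0.568 -0.02   0.402] tcp [0.545 0.106 0.312] [ 0.26  0.29 -0.25  1.42 -0.44  1.55 -2.9 ]
-79 40 0.12 cam [ 0.568 -0.016  0.33 ] tcp [0.541 0.123 0.263] [ 0.26  0.35 -0.18  1.53 -0.61  1.5  -2.75]
-79 40 0.17 cam [ 0.575 -0.056  0.358] tcp [0.549 0.083 0.292] [ 0.28  0.37 -0.13  1.45 -0.6   1.6  -2.73]
-79 50 0.12 cam [ 0.572 -0.04   0.287] tcp [0.544 0.109 0.247] [ 0.28  0.45 -0.09  1.54 -0.75  1.57 -2.59]
-79 50 0.17 cam [ 0.581 -0.084  0.308] tcp [0.553 0.064 0.267] [ 0.3   0.47 -0.04  1.45 -0.74  1.67 -2.58]
101 -40 0.12 cam [0.547 0.095 0.424] tcp [0.538 0.135 0.273] [ 0.64  0.42 -0.72  1.51 -0.42  1.43  0.23]
101 -40 0.17 cam [0.551 0.074 0.47 ] tcp [0.542 0.114 0.319] [ 0.7   0.42 -0.77  1.42 -0.4   1.53  0.19]
```

```bash
python3 - <<'E'
from fit import *
q_=down(np.radians(-79),np.radians(40))
env.move_to(np.array([.549,.083,.300]),q_)
im,X,z=cloud("wrist"); np.savez("pics/wpost.npz",im=im,X=X); save("wpost.png",im)
K,d,P=info("wrist"); np.savez("pics/wpostcam.npz",K=K,d=d,P=P)
env.move_to(np.array([.592,-.225,.27]),down(np.pi))
im,X,z=cloud("wrist"); np.savez("pics/wmnt.npz",im=im,X=X); save("wmnt.png",im)
K,d,P=info("wrist"); np.savez("pics/wmntcam.npz",K=K,d=d,P=P)
a=np.hstack([np.load("pics/wpost.npz")["im"],im]); save("w2.png",cv2.resize(np.vstack([a[:,:640],a[:,640:]]),(480,600)))
print(sensors.read_t(),sensors.read_joint_pos(),sensors.read_position())
E
```

```text
6.3833 [ 1.03972802  0.69915098 -1.28787191  1.23771363  0.66868204  1.65149649
  1.46626489] [ 0.59200873 -0.22478026  0.26993269]
```

View pics/w2.png

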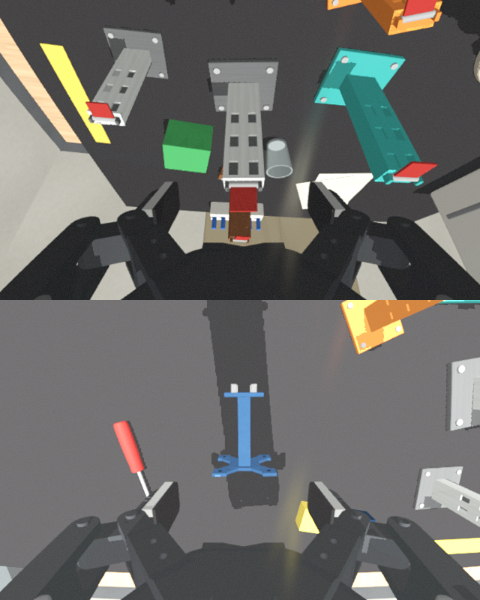

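The upper (wrist) view shows the grey post mid-picture, with its slots around (325,180) full-res and its keeper standing at (324,265). The lower view shows the mount with its two steel hook tips at (313,117) and (336,117) and its bar running down to the display plate at (325,220). Now the fine fits.

```bash
cat > fine.py <<'E'
from fit import *
Z=np.load("pics/wpost.npz");im,X=Z["im"].astype(int),Z["X"]
near=np.isfinite(X).all(2)&(np.hypot(X[...,0]-.522,X[...,1]-.222)<.06)&(X[...,2]>.03)
r,g,b=[im[...,i] for i in range(3)]
red=near&(r>1.8*g)
n,o,n2,s,Q,sd=post_fit(X[near&~red])
print("yaw",np.degrees(np.arctan2(n[1],n[0])).round(2),"off",o.round(4),"sd",sd.round(4),"N",len(s),"s",np.percentile(s,[.5,2,98,99.5]).round(4),"mid",((np.percentile(s,1)+np.percentile(s,99))/2).round(4))
T=X[near&~red&(abs(X[...,2]-.224)<.004)]; print("top N",len(T),T[:,2].mean().round(4) if len(T) else 0)
if len(T)>20: print("top n,s range",np.percentile(T[:,:2]@n,[2,98]).round(4),np.percentile(T[:,:2]@n2,[2,98]).round(4))
C=np.load("pics/wpostcam.npz"); K,d,P=C["K"],C["d"],C["P"]
def onplane(uv,n,o):
    ray=cv2.undistortPoints(np.array(uv,float).reshape(-1,1,2),K,d).reshape(-1,2)
    D=np.c_[ray,np.ones(len(ray))]@P[:3,:3].T; t=(o-n@P[:2,3])/(D[:,:2]@n)
    return P[:3,3]+D*t[:,None]
# rectified picture of the front face, 0.5 mm/px, x = post y, y = down from z=.23
mid=(np.percentile(s,1)+np.percentile(s,99))/2
ss,zz=np.meshgrid(np.arange(-40,40,.5)/1000+mid,np.arange(230,10,-.5)/1000)
W=np.stack([n[0]*o+n2[0]*ss,n[1]*o+n2[1]*ss,zz],-1).reshape(-1,3)
Rw,tw=P[:3,:3].T,-P[:3,:3].T@P[:3,3]
uv=cv2.projectPoints(W,cv2.Rodrigues(Rw)[0],tw,K,d)[0].reshape(*ss.shape,2).astype(np.float32)
rec=cv2.remap(Z["im"],uv[...,0],uv[...,1],cv2.INTER_LINEAR)
save("rec.png",cv2.resize(rec,None,fx=1.3,fy=1.3))
gr=cv2.cvtColor(rec,cv2.COLOR_RGB2GRAY); 
k,l,st,ce=cv2.connectedComponentsWithStats((gr<70).astype(np.uint8))
for i in range(1,k):
    if 150<st[i,4]<3000: print("blob s",(st[i,0]*.5-40).round(1),((st[i,0]+st[i,2])*.5-40).round(1),"z",(230-st[i,1]*.5),(230-(st[i,1]+st[i,3])*.5))
print("post pt",(n*o+n2*mid).round(4))
A=X[red]; print("red z",np.percentile(A[:,2],[2,98]).round(3),"n rel",(np.percentile(A[:,:2]@n,[2,50,98])-o).round(4),"s",(np.percentile(A[:,:2]@n2,[2,98])-mid).round(4))
# mount
Z=np.load("pics/wmnt.npz");im,X=Z["im"].astype(int),Z["X"]; r,g,b=[im[...,i] for i in range(3)]
bl=np.isfinite(X).all(2)&(b>1.6*r)&(b>1.25*g)&(b>50)&(abs(X[...,0]-.6)<.09)&(abs(X[...,1]+.225)<.07)&(X[...,2]>.01)
Pm=X[bl]; print("mount N",len(Pm),"ztop",np.percentile(Pm[:,2],[50,97]).round(4))
c=np.array([.592,-.225]); bar=Pm[(abs(Pm[:,2]-.068)<.006)&(abs(Pm[:,0]-.592)<.045)]
q=bar[:,:2];dd=np.linalg.svd(q-q.mean(0),full_matrices=0)[2][0];dd*=-np.sign(dd[0]);l2=np.array([-dd[1],dd[0]])
lat=q@l2; print("bar z",np.median(bar[:,2]).round(4),"yaw",np.degrees(np.arctan2(dd[1],dd[0])).round(2),"lat",np.percentile(lat,[2,50,98]).round(4))
t=Pm[:,:2]@dd; hi=t[Pm[:,2]>.085]; print("along all",np.percentile(t,[.3,99.7]).round(4),"top part",np.percentile(hi,[1,50,99]).round(4))
pl=Pm[(t>np.percentile(t,99.7)-.012)&(Pm[:,2]>.085)]; print("plate lat",np.percentile(pl[:,:2]@l2,[1,99]).round(4),"along",np.percentile(pl[:,:2]@dd,[2,98]).round(4),"z",np.median(pl[:,2]).round(4))
E
python3 fine.py
```

```text
yaw 101.7 off 0.1022 sd 0.0007 N 4494 s [-0.5853 -0.5845 -0.5264 -0.5257] mid -0.5555
top N 561 0.2235
top n,s range [0.1012 0.1242] [-0.5851 -0.5263]
blob s -40.0 -31.0 z 230.0 181.5
blob s 30.0 40.0 z 230.0 218.5
blob s -20.5 -10.0 z 217.0 199.0
blob s 30.5 40.0 z 186.5 124.0
blob s -20.0 -9.5 z 166.0 150.0
blob s -38.0 -31.5 z 136.5 120.5
blob s 31.5 40.0 z 117.5 107.0
post pt [0.5232 0.2127]
red z [0.234 0.267] n rel [0.0098 0.012  0.0155] s [-0.0185  0.0175]
mount N 3089 ztop [0.0675 0.0998]
bar z 0.0671 yaw -179.36 lat [0.2212 0.2306 0.2401]
along all [-0.6504 -0.5251] top part [-0.6504 -0.645  -0.5256]
plate lat [0.203  0.2579] along [-0.5311 -0.5256] z 0.0994
```

View pics/rec.png

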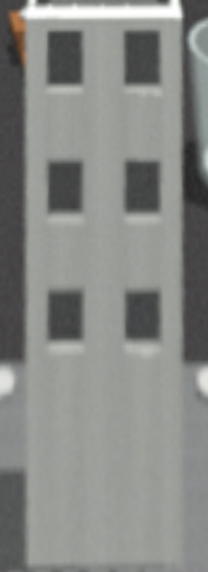

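```bash
cat > geo.py <<'E'
from h import *
yaw=np.radians(101.6); n=np.array([np.cos(yaw),np.sin(yaw)]); n2=np.array([-n[1],n[0]]); F=np.array([.5232,.2127])
DZ=-.015   # TCP height relative to mount centre in the grasp
def at(x,z,y=0): return np.r_[F+n*x+n2*y,z]   # point in the post frame
E
python3 - <<'E'
from geo import *
g=np.array([.5906,-.2240]); q=down(np.radians(-179.36+360))
env.move_to(np.r_[g,.14],q); env.line_to(np.r_[g,.055+DZ],v=.12)
env.grasp(80); print("w",sensors.read_width(),"grip",sensors.read_grip_force(),sensors.read_position().round(4))
env.line_to(np.r_[g,.27],v=.2); print("w",sensors.read_width(),sensors.read_ft_force().round(2),sensors.read_joint_pos().round(2))
p=at(-.063-.04,.191+DZ+.05); s=env.solve_ik(p,down(yaw)); print(s)
env.move_to(p,down(yaw)); print(sensors.read_position().round(4),p.round(4),sensors.read_joint_pos().round(2),sensors.read_ft_force().round(2))
a,_,_=cloud("wrist"); b,_,_=cloud("scene"); c,_,_=cloud("side")
out=np.vstack([cv2.resize(a,(480,300)),np.hstack([cv2.resize(b[100:250,250:420],(240,212)),cv2.resize(c[130:290,240:410],(240,226))[:212]])]); save("carry.png",out)
print(sensors.read_t())
E
```

```text
w 0.21825509893087755 grip 79.2455792427063 [ 0.5908 -0.2239  0.0404]
w 0.2175367230120089 [-0.64 -0.08 -5.39] [ 1.04  0.7  -1.29  1.24  0.67  1.65  1.48]
[ 0.56696226  0.43346594 -1.09919763  1.53948395  0.38893079  1.40776125
 -0.3558232 ]
[0.5442 0.111  0.2258] [0.5439 0.1118 0.226 ] [ 0.57  0.43 -1.1   1.54  0.39  1.41 -0.35] [-0.16 -0.81 -5.49]
11.625
```

View pics/carry.png

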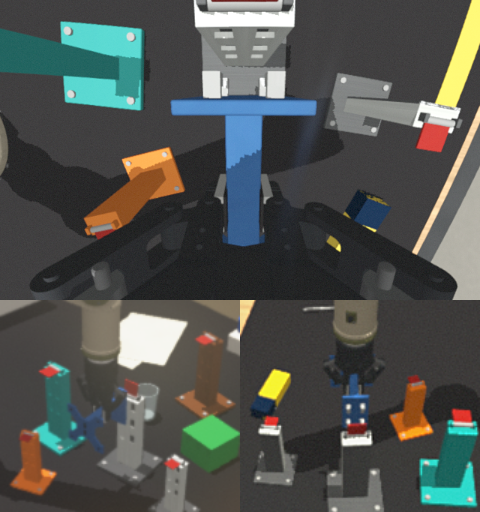

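The view shows the mount held level and in line with the post: plate centre at (244,107), post top at (245,30). I'll measure the lateral offset from the same wrist view, then insert.

```bash
python3 - <<'E'
from geo import *
im,X,z=cloud("wrist"); i=im.astype(int); r,g,b=[i[...,k] for k in range(3)]
ok=np.isfinite(X).all(2)
pr=np.array([ (X[...,:2]-F)@n,(X[...,:2]-F)@n2,X[...,2]])
bl=ok&(b>1.6*r)&(b>1.25*g)&(b>50)
m=bl&(abs(pr[2]-.286)<.008)&(abs(pr[0]+.04)<.02); print("plate",m.sum(),[np.percentile(pr[k][m],[2,98]).round(4).tolist() for k in range(3)] if m.any() else "")
m=bl&(abs(pr[2]-.254)<.008)&(pr[0]<-.06)&(pr[0]>-.1); print("bar",m.sum(),[np.percentile(pr[k][m],[2,98]).round(4).tolist() for k in range(3)] if m.any() else "")
m=ok&(abs(r-b)<30)&(abs(pr[2]-.224)<.004)&(abs(pr[1])<.04)&(pr[0]>-.01)&(pr[0]<.04); print("posttop",m.sum(),[np.percentile(pr[k][m],[2,98]).round(4).tolist() for k in range(3)] if m.any() else "")
m=ok&(pr[2]>.1)&(pr[2]<.215)&(abs(pr[1])<.04)&(abs(pr[0])<.006); print("front",m.sum(),[np.percentile(pr[k][m],[2,50,98]).round(4).tolist() for k in range(3)] if m.any() else "")
E
```

```text
plate 4105 [[-0.0473, -0.0416], [-0.0267, 0.0264], [0.2826, 0.2861]]
bar 4157 [[-0.0991, -0.0607], [-0.0096, 0.0093], [0.2515, 0.254]]
posttop 3143 [[-0.0001, 0.01], [-0.0297, 0.0287], [0.2208, 0.2274]]
front 3177 [[-0.0003, 0.0001, 0.0037], [-0.0293, -0.0004, 0.0285], [0.109, 0.1808, 0.2132]]
```

```bash
python3 - <<'E'
from geo import *
env.line_to(at(-.103,.192+DZ),v=.1)
env.line_to(at(-.078,.192+DZ),v=.08); 
f0=sensors.read_ft_force()
h=env.line_to(at(-.0585,.192+DZ),v=.03,threshold=10)
p=sensors.read_position(); print(h,"x",((p[:2]-F)@n).round(4),"y",((p[:2]-F)@n2).round(4),"z",(p[2]-DZ).round(4),(sensors.read_ft_force()-f0).round(1),sensors.read_t())
E
```

```text
True x -0.0626 y 0.0006 z 0.191 [-0.6  1.  -0.3] 13.3333
```

```bash
python3 - <<'E'
from geo import *
def st(t):
    p=sensors.read_position(); print(t,"x",((p[:2]-F)@n).round(4),"y",((p[:2]-F)@n2).round(4),"z",(p[2]-DZ).round(4),"f n",(sensors.read_ft_force()[:2]@n).round(1),sensors.read_ft_force().round(1),sensors.read_t())
st("start")
h=env.line_to(at(-.0605,.191+DZ),v=.02,threshold=12); st("fwd %s"%h)
p=sensors.read_position(); x=(p[:2]-F)@n
h=env.line_to(at(x,.183+DZ),v=.03,threshold=20); st("down1 %s"%h)
if not h:
    h=env.line_to(at(x,.174+DZ),v=.02,threshold=25); st("down2 %s"%h)
E
```

```text
start x -0.0626 y 0.0006 z 0.191 f n 0.6 [-0.8  0.4 -5.4] 13.3333
fwd False x -0.0624 y 0.0007 z 0.1903 f n -8.1 [-1.2 -8.5 -3.2] 13.6417
down1 False x -0.0625 y 0.0003 z 0.1826 f n -1.5 [-0.2 -1.5 -6.5] 14.0667
down2 True x -0.0634 y -0.0009 z 0.178 f n -2.3 [-1.4 -2.6  6.7] 14.45
```

```bash
python3 - <<'E'
from geo import *
def st(t):
    p=sensors.read_position(); print(t,"x",((p[:2]-F)@n).round(4),"y",((p[:2]-F)@n2).round(4),"z",(p[2]-DZ).round(4),"f n",(sensors.read_ft_force()[:2]@n).round(1),sensors.read_ft_force().round(1),sensors.read_t())
h=env.line_to(at(-.0628,.170+DZ),v=.03,threshold=30); st("push %s"%h)
env.wait(.2); st("")
im,X,z=cloud("wrist"); save("seat.png",im); i=im.astype(int); r,g,b=[i[...,k] for k in range(3)]
ok=np.isfinite(X).all(2); pr=np.array([(X[...,:2]-F)@n,(X[...,:2]-F)@n2,X[...,2]])
m=ok&(b>1.6*r)&(b>1.25*g)&(b>50)&(pr[2]>.215)&(pr[0]>-.02); print("plate",m.sum(),[np.percentile(pr[k][m],[2,50,98]).round(4).tolist() for k in range(3)])
m=ok&(abs(r-b)<30)&(abs(pr[2]-.224)<.006)&(abs(pr[1])<.04)&(pr[0]>-.003)&(pr[0]<.012); print("posttop",m.sum(),[np.percentile(pr[k][m],[2,50,98]).round(4).tolist() for k in range(3)])
E
```

```text
push True x -0.0637 y -0.001 z 0.1774 f n -2.7 [-3.3 -3.4 10.8] 14.6583
 x -0.0637 y -0.001 z 0.1774 f n -1.4 [-3.8 -2.3 10.3] 14.8583
plate 4395 [[-0.008, -0.0049, -0.0023], [-0.0264, -0.0005, 0.0256], [0.2167, 0.223, 0.2243]]
posttop 7171 [[0.0001, 0.0043, 0.0081], [-0.0296, -0.0011, 0.0281], [0.2221, 0.2235, 0.2298]]
```

View pics/seat.png

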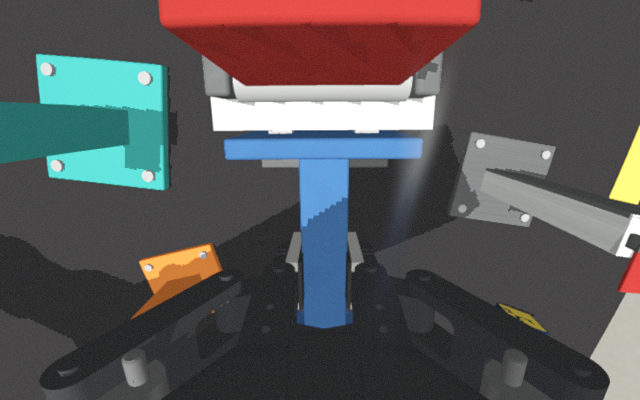

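The plate top is level with the post top (0.2235), so the mount is down. There is about 1.5 mm of play forward. I'll nudge it in, press down once more, release and retreat.

```bash
python3 - <<'E'
from geo import *
def st(t):
    p=sensors.read_position(); print(t,"x",((p[:2]-F)@n).round(4),"y",((p[:2]-F)@n2).round(4),"z",(p[2]-DZ).round(4),sensors.read_ft_force().round(1),sensors.read_t())
env.line_to(at(-.0605,.177+DZ),v=.02,threshold=12); st("fwd")
p=sensors.read_position();x=(p[:2]-F)@n
env.line_to(at(x,.172+DZ),v=.02,threshold=15); st("down")
env.open_gripper(); st("open")
env.line_to(np.r_[sensors.read_position()[:2],.31],v=.2); st("up")
im,X,z=cloud("wrist"); np.savez("pics/rel.npz",im=im,X=X); i=im.astype(int); r,g,b=[i[...,k] for k in range(3)]
ok=np.isfinite(X).all(2); pr=np.array([(X[...,:2]-F)@n,(X[...,:2]-F)@n2,X[...,2]])
m=ok&(b>1.6*r)&(b>1.25*g)&(b>50)&(abs(pr[2]-.222)<.01)&(abs(pr[0])<.02); print("plate",m.sum(),[np.percentile(pr[k][m],[2,50,98]).round(4).tolist() for k in range(3)])
m=ok&(b>1.6*r)&(b>1.25*g)&(b>50)&(abs(pr[1])<.008)&(pr[0]<-.015)&(pr[0]>-.11)&(abs(pr[2]-.19)<.012); print("bar",m.sum(),np.polyfit(pr[0][m],pr[2][m],1).round(4), np.median(pr[2][m]).round(4))
m=ok&(abs(r-b)<30)&(abs(pr[2]-.224)<.006)&(abs(pr[1])<.04)&(pr[0]>-.001)&(pr[0]<.006); print("posttop",m.sum(),[np.percentile(pr[k][m],[2,50,98]).round(4).tolist() for k in range(3)])
m=ok&(r>1.8*g)&(abs(pr[1])<.04)&(pr[2]>.22)&(abs(pr[0])<.06);print("red",m.sum(),[np.percentile(pr[k][m],[2,50,98]).round(4).tolist() for k in range(3)])
a=vision.camera("side")[0];c=vision.camera("scene")[0]
save("rel.png",np.vstack([cv2.resize(im,(480,300)),np.hstack([cv2.resize(c[130:240,290:410],(240,220),interpolation=cv2.INTER_CUBIC),cv2.resize(a[170:290,265:395],(240,220),interpolation=cv2.INTER_CUBIC)])]))
E
```

```text
fwd x -0.0635 y -0.0007 z 0.1779 [-1.2 -1.2  4.6] 15.175
down x -0.0638 y -0.0009 z 0.1776 [-3.5 -2.7  8.4] 15.3833
open x -0.0647 y -0.0002 z 0.176 [-0.1 -0.2  0.1] 16.0417
up x -0.0649 y 0.0001 z 0.3239 [ 0.1  0.8 -0.3] 16.9333
plate 593 [[-0.008, -0.005, -0.0022], [-0.0275, -0.0015, 0.0261], [0.2145, 0.2232, 0.2246]]
bar 1719 [0.025  0.1913] 0.1898
posttop 634 [[0.0002, 0.0028, 0.0056], [-0.0296, -0.0007, 0.0282], [0.2222, 0.2234, 0.2249]]
red 701 [[0.0112, 0.0136, 0.0166], [-0.018, -0.0003, 0.017], [0.2412, 0.2661, 0.2685]]
```

View pics/rel.png

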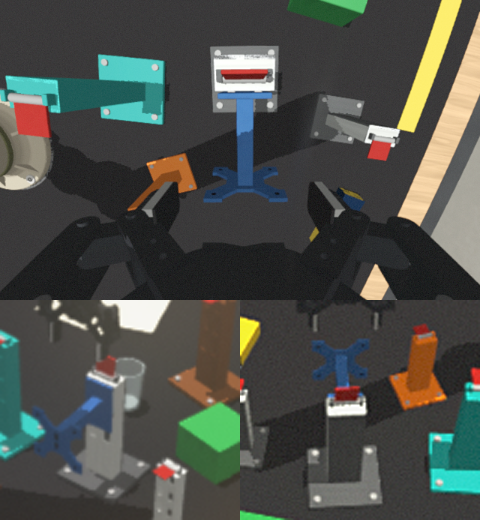

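The mount hangs straight and level in the upper slots: the plate top is at 0.223, equal to the post top, and the keeper stands upright at x = 13 mm. Now I'll sweep the keeper over from behind.

```bash
python3 - <<'E'
from geo import *
def st(t):
    p=sensors.read_position(); print(t,"x",((p[:2]-F)@n).round(4),"y",((p[:2]-F)@n2).round(4),"z",p[2].round(4),sensors.read_ft_force().round(1),sensors.read_t())
env.grasp(20); st("shut")
env.line_to(at(-.0648,.325),v=.2); env.line_to(at(.055,.325),v=.2); env.line_to(at(.055,.252),v=.12); st("behind")
h=env.line_to(at(-.008,.252),v=.06,threshold=12); st("push %s"%h)
if not h:
    h=env.line_to(at(-.018,.244),v=.05,threshold=12); st("arc %s"%h)
    if not h:
        h=env.line_to(at(-.018,.2290),v=.03,threshold=7); st("down %s"%h)
E
```

```text
shut x -0.0647 y -0.0002 z 0.31 [ 0.6  0.3 -0.2] 17.85
behind x 0.0548 y -0.0004 z 0.2527 [-1.2  0.1 -0.2] 19.6083
push False x -0.0078 y 0.0001 z 0.2519 [ 0.6  0.6 -0.5] 20.8083
arc False x -0.0187 y 0.0001 z 0.2436 [ 0.5  0.2 -0.3] 21.2167
down True x -0.0181 y -0.0001 z 0.2301 [-0.1 -0.9  6.3] 21.7
```

```bash
python3 - <<'E'
from geo import *
env.line_to(at(-.018,.30),v=.15); env.line_to(at(-.10,.33),v=.2)
im,X,z=cloud("wrist"); i=im.astype(int); r,g,b=[i[...,k] for k in range(3)]
ok=np.isfinite(X).all(2); pr=np.array([(X[...,:2]-F)@n,(X[...,:2]-F)@n2,X[...,2]])
m=ok&(r>1.8*g)&(abs(pr[1])<.03)&(pr[2]>.2)&(abs(pr[0])<.06);print("red",m.sum(),[np.percentile(pr[k][m],[2,50,98]).round(4).tolist() for k in range(3)],np.polyfit(pr[0][m],pr[2][m],1).round(4))
m=ok&(b>1.6*r)&(b>1.25*g)&(b>50)&(abs(pr[1])<.008)&(pr[0]<-.03)&(pr[0]>-.11)&(abs(pr[2]-.19)<.012); print("bar",m.sum(),np.polyfit(pr[0][m],pr[2][m],1).round(4))
a=vision.camera("side")[0];c=vision.camera("scene")[0]
save("fin.png",np.vstack([cv2.resize(im,(480,300)),np.hstack([cv2.resize(c[130:240,290:410],(240,220),interpolation=cv2.INTER_CUBIC),cv2.resize(a[170:290,265:395],(240,220),interpolation=cv2.INTER_CUBIC)])])); print(sensors.read_t(),sensors.read_ft_force().round(1))
E
```

```text
red 2257 [[-0.0271, -0.0101, 0.0068], [-0.0186, -0.0006, 0.0175], [0.2279, 0.2294, 0.2307]] [0.0016 0.2294]
bar 1354 [0.0275 0.1916]
23.05 [-0.4 -0.4  0.5]
```

View pics/fin.png

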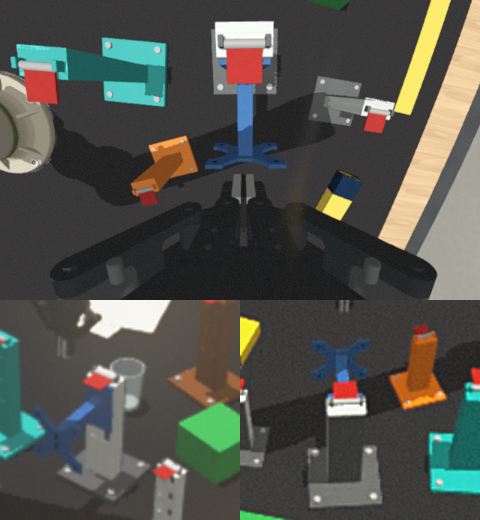

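The keeper lies flat at (243,65) in the wrist view, with a measured slope of 0.0016. The mount hangs home below it and the robot is clear.

```bash
python3 -c "
from rig import env
print(env.job_done())"
```

```text
the job is handed in; nothing more can be done
None
```

The mount hangs fully home in the upper two rows of slots on the large grey post, the keeper lies flat over its hook plate, and the job was handed in at about 23 s with the robot clear and the bystanders untouched.

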